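Lock the portafilter into the espresso machine

ROBOT

A 6-joint arm with a two-finger parallel gripper is mounted at the origin on a cart in front of the work surface, level with it; the furniture and walls round the work are solid. World frame = base frame: x ahead of the robot, y to its left, z up, the work surface at z = 0. Lengths are in m, angles in rad, forces in N, time in s.
With the tool pointing down it reaches from about 0.325 to 0.85 m from the base axis. Payload 4.4 kg.
Tool frame: the origin (TCP) lies between the finger pads; the fingertips stand 8 mm ahead of it and the grasp point (between the pads) lies 11 mm behind it; z points along the fingers, x is the direction in which the jaws open and shut, and the axes are right-handed (so a half turn about z gives the same grasp; the last joint's range is limited). The gripper opens to 94 mm and grips with 3 to 60 N. Pads are 16 mm wide; open, the fingers measure 119 mm over their backs; the gripper's body (75 mm by 177 mm) begins 78 mm behind the grasp point.
Start: joints at [-1.466, 0.207, 1.542, -0, 1.393, -0.15], TCP at [0.145, -0.556, 0.213] pointing down, gripper open.
Joint ranges: [-2.73, 2.73], [-0.86, 2.22], [0.23, 2.46], [-1.11, 4.25], [0.08, 2.63], [-2.82, 2.82]. Speed limits (rad/s): [2.79, 2.79, 3.14, 3.14, 3.14, 3.14].

INTERFACE

Orientations are given as [roll, pitch, yaw] about the fixed x, y, z axes, in that order (R = Rz(yaw) Ry(pitch) Rx(roll)).
In Python, from bench import ctrl, cams gives the robot as it stands.
- The arm moves only by the tool servo_tool, never from a script. Its argument "plan" is a list of rows, each a list of 7 numbers: the opening, from 0 (shut) to 1 (fully open), then the shift along the tool's x, y, z in units of 1000 mm (1.0 is 1000 mm), then the turn, a rotation vector about the tool's x, y, z in units of 45 degrees (1.0 is 45 degrees). A call has 1 to 10 rows; each row shifts and turns the commanded pose from where the row before left it, along the tool's axes as they then stand; what a row does not reach is not made up. A row lasts 1/12 s, in which the tool goes at most 41.7 mm and 7.16 degrees, less where a joint would pass 70% of its speed; a pose out of reach is approached as far as the arm can. A call with a number of a shift or a turn outside -1 to 1 is refused whole. A call with a gripper value outside its range is refused whole. The fingers move at their own pace and stop on an object; "grip_force" is the grip in N (left out, the last holds). Time passes only in rows, so rows that do not move let the fingers close. It gives the time, the measured TCP pose, the force and the opening at its end, in the units of the state.
- ctrl.sense(): the state, without advancing time (a new reading comes with each control period).
- cams.grab_frame(name): name is "scene" or "side" or "wrist"; returns the picture (384x512x3 uint8, blue, green, red); there is no depth.
- cams.camera_info(name): a dict with "camera_matrix" (3x3 intrinsics, pixels), "rvec" (rotation vector, rad) and "tvec" (3), from world to camera coordinates, as OpenCV has them; the wrist camera has in their place "hand_eye" (4x4, takes a point from camera to tool coordinates, whose origin is the TCP and whose axes are the tool frame's). Camera axes: x right, y down, z forward; pixel columns grow to the right and rows downward; lengths in m; the calibration is good to about 2 mm. A picture is of the moment at which its call begins: read the wrist's pose just before it. camera_info takes no time and is no camera call.
- ctrl.hand_in(): hands the job in, once; it reports no verdict.
The state is a dict: "time_s": time; "qpos": joint angles; "joint_velocities": joint speeds; "joint_efforts": joint torques, N m; "tool_pos": TCP position; "orientation": TCP orientation; "contact_force": force on the tool from outside, world axes, zero at the start; "moment": the same for the moment, N m; "opening": finger opening in m.
Only numpy, scipy, OpenCV 4.12 (cv2) and the standard library are available. Lean on these libraries where they do the work, as an engineer would, in place of code of your own. Each camera call takes 0.05 s, during which the arm holds its last target. There are 200 camera calls.

TASK

Take the empty portafilter out of its stand by the handle, offer it up into the espresso machine's group from below with the handle swung to the left, push it lightly up against the seal and turn the handle to the right until the lugs come up against the end of their track, so that it stays up locked by itself when you let go. Go by feel: turn it fully home, but do not force it, and leave the tamper, the two mugs and the teaspoon where they are.

Things in the scene. Friction and masses are not known exactly. Their poses are not given: they have to be found in the camera images.
- handle (a point): Grip point in the middle of the portafilter's black handle, 125 mm from the cup's axis; x from handle to cup, z up. The handle, 24 mm wide and 28 high, flat-sided, runs level from 60 to 195 mm from the cup's axis. The portafilter weighs 0.24 to 0.34 kg, most of it in the cup, so grip the handle firmly or the cup droops.
- cup_axis (a point): On the portafilter's cup axis at the underside of its two lugs, 20 mm higher than point handle; x away from the handle, z up. The steel cup, 62 mm across, reaches from 30 mm below to its bevelled rim 12 mm above; the lugs, 7 mm thick and wide, stick out left and right, square to the handle, to 39 mm from the axis; twin spouts reach 59 mm below.
- stand: Fixed dark wooden stand, 125 x 118 mm, 85 high, origin under the axis of the cup that rests in it, x opposite to the handle. The lugs lie on its two cheeks (85 mm high), the neck in a notch. The portafilter lifts straight out and is clear of the stand after 65 mm.
- machine: Fixed steel espresso machine, x from front to back, z up, origin on the worktop under the group's axis. Drip tray 48 mm high, to 87 mm in front of the axis; upright front 62 mm behind it, 210 wide, 292 high; a green mug on top. The group's steel cap (97 mm across) rises 87 mm above point group; a steam wand hangs on the right, 98 mm from the axis.
- group (a point): Centre of the group's round opening, 165 mm up, level with the underside of its lock ring; axes as the machine's. The cup fits with 2.5 mm to spare. The ring's two gaps pass the lugs with the handle 60 degrees (+-5) to the left of straight out to the front. The ring is set differently each time: the stop is met with the handle straight out +-18 degrees, unmeasured, to be felt.
- seal_face (a point): Centre of the relaxed seal's face, inside the group, 15 mm above point group: a sprung rubber ring, 1.5 N at first and 1.5 N per mm. Once the rim meets it push up 1 to 3 mm more. Then turn counter-clockwise seen from above: a ramp lifts the lugs to 7 mm above point group, the last 2 mm of it from 9 to 2 degrees before the hard stop. The ramp resists with 3 to 5 N at the handle's grip point; ease off by 15 N.
- tamper: Loose steel tamper beside the stand, 57 mm across and 87 mm high, origin at the centre of its underside. Leave it alone.
- mug_red_lines: Loose white mug with red lines, 82 mm across, 94 mm high, origin on its underside. Leave it alone.
- mug_dots: Loose white mug with blue dots, 90 mm across, 93 mm high, origin on its underside. Leave it alone.
- coffee_spoon: Loose steel teaspoon, 130 mm long, lying on the worktop, origin under its middle. Leave it alone.

How it is judged:
On the way, in this order (a step that is already met when the one before it is completed fails the run):
1. the portafilter is lifted clear of its stand (height (world z) of cup_axis above 0.105 m and contact force between stand and anything else below 0.1 N), for 0.2 s.
2. its lugs have gone up through the gaps of the group, handle to the left (horizontal distance between cup_axis and group below 0.005 m and z of cup_axis in the frame of group above 0.002 m and y of handle in the frame of group above 0.06 m), for 0.1 s.
At the end, for the whole second after the job is handed in: The portafilter hangs released and at rest in the group: its axis within 5 mm of the group's, upright to 4 degrees, the lugs' underside on top of its ramp, more than 6.3 mm above the underside of the group (about 6.8 mm when fully home) (horizontal distance between cup_axis and group below 0.005 m and z of cup_axis in the frame of group above 0.0063 m and angle between cup_axis's own z axis and vertical below 0.07 rad and linear speed of portafilter below 0.01 m/s); the robot touches nothing.
It fails at once if the portafilter is forced: more than 120 N between it and the machine (contact force between portafilter and machine above 120 N).
It fails at once if the tamper is moved more than 20 mm (distance of tamper from where it was at the start of the episode above 0.02 m).
It fails at once if the mug with red lines is moved more than 20 mm (distance of mug_red_lines from where it was at the start of the episode above 0.02 m).
It fails at once if the mug with dots is moved more than 20 mm (distance of mug_dots from where it was at the start of the episode above 0.02 m).
It fails at once if the teaspoon is moved more than 20 mm (distance of coffee_spoon from where it was at the start of the episode above 0.02 m).
It also fails if it takes over 72 s, if anything falls off the work surface, if the arm or the gripper's body presses on something with over 40 N, if the wrist force passes 120 N, or if a joint passes its speed limit or range.

## Working session

There is one attempt and no reset: what is moved stays moved. The work goes in short steps, Python scripts to look and compute and a tool call to move; the robot and the scene stay as the last step left them, time stands still between calls to the robot, and variables do not carry over. Pictures are saved under pics/ and viewed, about 8 in all and at most 12, crops included, and the job is handed in when it is done.

Besides the shell and the picture viewer there is one more tool, called after "Call:" as name(argument=value, ...), one argument or row to a line, values as JSON. servo_tool: Moves the arm, as the interface text tells. Shifts and turns lie within -1 to 1; 1 stands for 1000 mm of shift or 45 degrees of turn. Its arguments: {"type":"object","properties":{"plan":{"type":"array","items":{"type":"array","items":{"type":"number"}}},"grip_force":{"type":"number"}},"required":["plan"]}

```bash
mkdir -p pics; ls
python3 - <<'E'
from bench import ctrl,cams
import cv2,numpy as np
np.set_printoptions(precision=4,suppress=True)
print(ctrl.sense())
for n in("scene","side","wrist"):
    cv2.imwrite(f"pics/{n}0.png",cams.grab_frame(n)); print(n,cams.camera_info(n))
a=cv2.imread("pics/scene0.png");b=cv2.imread("pics/side0.png")
E
```

```text
pics
{'time_s': 0.0, 'qpos': array([-1.4665,  0.2074,  1.543 , -0.    ,  1.3935, -0.1505]), 'joint_velocities': array([ 0.0005,  0.0003,  0.0003,  0.0008,  0.0009, -0.    ]), 'joint_efforts': array([ -0.0016, -37.0888, -28.1413,   0.0696,   0.0363,  -0.0002]), 'tool_pos': array([ 0.1448, -0.5556,  0.2123]), 'orientation': array([-3.1413,  0.0022, -1.316 ]), 'contact_force': array([ 0.564 , -0.1455, -0.2756]), 'moment': array([-0.0464,  0.0592,  0.0429]), 'opening': 0.09411564351751313}
scene {'camera_matrix': array([[394.8236,   0.    , 260.5381],
       [  0.    , 394.8236, 190.7354],
       [  0.    ,   0.    ,   1.    ]]), 'rvec': array([ 0.7595, -2.6565,  1.0223]), 'tvec': array([0.4017, 0.3132, 1.0866])}
side {'camera_matrix': array([[417.3322,   0.    , 248.2825],
       [  0.    , 417.3322, 192.7694],
       [  0.    ,   0.    ,   1.    ]]), 'rvec': array([ 0.4758, -2.6839,  1.2148]), 'tvec': array([0.4746, 0.2384, 1.2919])}
wrist {'camera_matrix': array([[275.149 ,   0.    , 253.9383],
       [  0.    , 275.149 , 188.654 ],
       [  0.    ,   0.    ,   1.    ]]), 'hand_eye': array([[ 1.    ,  0.0009, -0.0002, -0.0001],
       [-0.0008,  0.9625,  0.2714, -0.0791],
       [ 0.0005, -0.2714,  0.9625, -0.1713],
       [ 0.    ,  0.    ,  0.    ,  1.    ]])}
```

View pics/scene0.png

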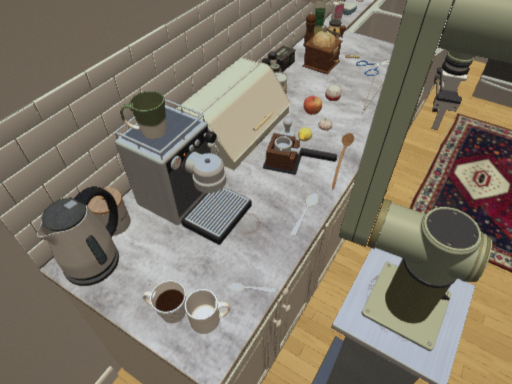

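View pics/side0.png

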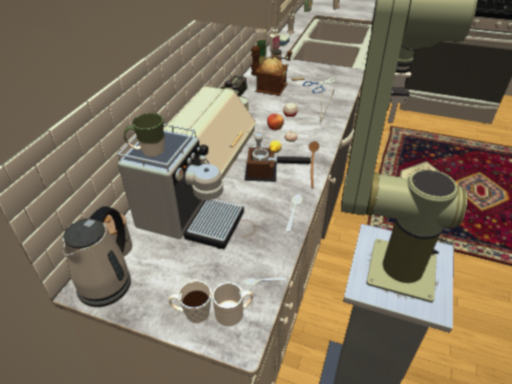

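```bash
cat > h.py <<'E'
import cv2,numpy as np
from bench import ctrl,cams
np.set_printoptions(precision=4,suppress=True)
from scipy.spatial.transform import Rotation as Ro
def ray(n,uv):
    c=cams.camera_info(n);R=cv2.Rodrigues(np.array(c["rvec"]))[0]
    d=np.linalg.solve(c["camera_matrix"],[*uv,1.]);return -R.T@c["tvec"],R.T@d
def onz(n,uv,z):
    o,d=ray(n,uv);return o+d*(z-o[2])/d[2]
def two(a,b):
    (o,d),(p,e)=ray("scene",a),ray("side",b)
    t=np.linalg.lstsq(np.c_[d,-e],p-o,rcond=None)[0];x,y=o+t[0]*d,p+t[1]*e
    return (x+y)/2,np.linalg.norm(x-y)
def proj(n,X):
    c=cams.camera_info(n);return cv2.projectPoints(np.array(X,float).reshape(-1,1,3),np.array(c["rvec"]),np.array(c["tvec"]),c["camera_matrix"],None)[0].reshape(-1,2)
E
python3 - <<'E'
from h import *
a=cv2.imread("pics/scene0.png");b=cv2.imread("pics/side0.png")
f=lambda im,x,y:cv2.resize(im[y:y+75,x:x+100],None,fx=4,fy=4,interpolation=cv2.INTER_CUBIC)
cv2.imwrite("pics/c1.png",np.vstack([np.hstack([f(a,250,115),f(b,230,125)]),np.hstack([f(a,165,140),f(b,155,150)])]))
print(onz("scene",(218,238),.048),onz("scene",(283,170),0),onz("scene",(333,155),.065))
E
```

```text
[0.5481 0.1194 0.048 ] [ 0.5479 -0.2752  0.    ] [ 0.4052 -0.3758  0.065 ]
```

View pics/c1.png

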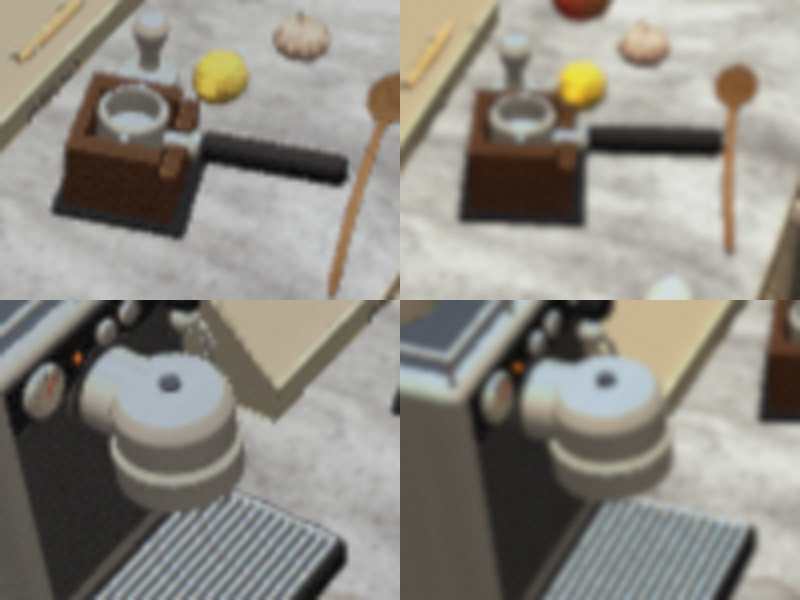

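Run:
```python
from h import *
print("rim",two((283.5,143.7),(260.7,153.7)),onz("scene",(283.5,143.7),.097),onz("side",(260.7,153.7),.097))
hs=[(301.5,151),(336.3,157)];hd=[(278,160),(310,160)]
for i in 0,1: print("handle",two(hs[i],hd[i]),onz("scene",hs[i],.073),onz("side",hd[i],.073))
print("cap",two((207.5,160.7),(206.5,170)),onz("scene",(207.5,160.7),.252),onz("side",(206.5,170),.252))
a=cv2.imread("pics/scene0.png");b=cv2.imread("pics/side0.png")
f=lambda im,x,y:cv2.resize(im[y:y+75,x:x+100],None,fx=4,fy=4,interpolation=cv2.INTER_CUBIC)
cv2.imwrite("pics/c2.png",np.vstack([np.hstack([f(a,170,175),f(b,165,190)]),np.hstack([f(a,110,90),f(b,110,120)])]))
```

```text
rim (array([ 0.5663, -0.3014,  0.0991]), np.float64(0.001548868090604315)) [ 0.5666 -0.3029  0.097 ] [ 0.568  -0.3049  0.097 ]
handle (array([ 0.5096, -0.3388,  0.0599]), np.float64(0.004347381546500245)) [ 0.5059 -0.3272  0.073 ] [ 0.5026 -0.3196  0.073 ]
handle (array([ 0.3895, -0.37  ,  0.0667]), np.float64(0.0020220157136445227)) [ 0.3884 -0.364   0.073 ] [ 0.3869 -0.3606  0.073 ]
cap (array([0.6294, 0.0296, 0.2499]), np.float64(0.0025423826688884188)) [0.6295 0.0302 0.252 ] [0.6268 0.0332 0.252 ]
```

View pics/c2.png

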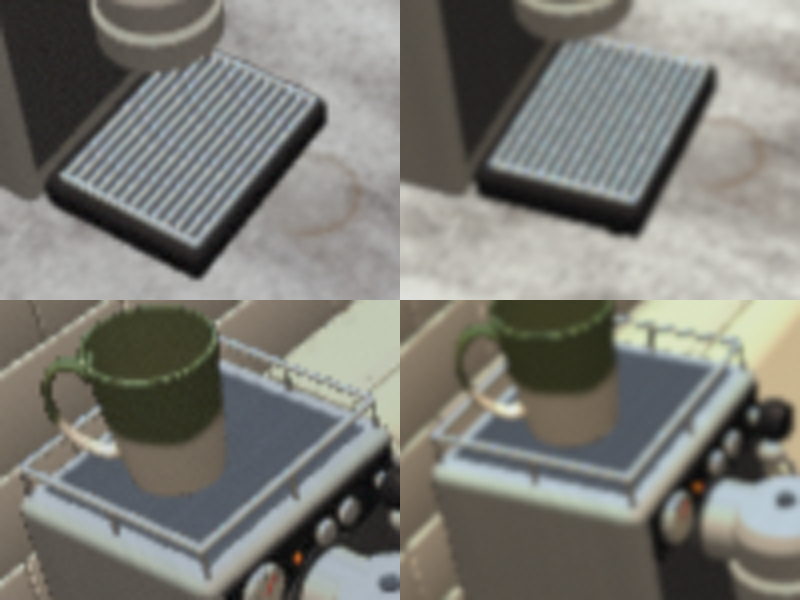

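Run:
```python
from h import *
def seg(n,a,b,z):
    p,q=onz(n,a,z),onz(n,b,z);d=q-p;print(n,p,q,np.linalg.norm(d),"machine yaw",np.degrees(np.arctan2(d[0],-d[1])))
seg("scene",(220,236.2),(251.2,200),.048)
seg("side",(223.7,241.2),(243.7,207.5),.048)
seg("scene",(161.7,162.5),(206.2,126.2),.292)
seg("side",(168.5,174.5),(198,141),.292)
seg("scene",(220,236.2),(184,219.5),.048)
```

```text
scene [0.5469 0.1109 0.048 ] [ 0.5451 -0.0585  0.048 ] 0.16945747809057515 machine yaw -0.6221669861640576
side [0.5457 0.1166 0.048 ] [ 0.5416 -0.0508  0.048 ] 0.1675118778143774 machine yaw -1.399750342040191
scene [0.699  0.1313 0.292 ] [ 0.6912 -0.052   0.292 ] 0.18345254078792833 machine yaw -2.4341159242426533
side [0.6962 0.1342 0.292 ] [ 0.6901 -0.0477  0.292 ] 0.18200263087406648 machine yaw -1.9159825256697145
scene [0.5469 0.1109 0.048 ] [0.6785 0.1186 0.048 ] 0.13178708272907405 machine yaw 93.34153392438698
```

```bash
cat >> h.py <<'E'
def pose():
    s=ctrl.sense();return np.array(s["tool_pos"]),Ro.from_euler("xyz",s["orientation"]),s
def rows(path,op,start=None):
    """path: list of (pos, yaw_deg, nrows), tool straight down; yaw unwrapped along increments given; prints rows"""
    p,R,_=pose() if start is None else (np.array(start[0]),Ro.from_euler("xyz",[np.pi,0,np.radians(start[1])]),0)
    yaw=np.degrees(R.as_euler("xyz")[2]);out=[]
    for q,y,n in path:
        q=np.array(q,float);p0,y0=p.copy(),yaw
        for k in range(1,n+1):
            pn=p0+(q-p0)*k/n;yn=y0+(y-y0)*k/n
            Rn=Ro.from_euler("xyz",[np.pi,0,np.radians(yn)])
            s=R.inv().apply(pn-p);w=np.degrees((R.inv()*Rn).as_rotvec())/45
            out.append([op,*np.round(s,4),*np.round(w,4)]);p,R,yaw=pn,Rn,yn
    for i in range(0,len(out),10): print([[round(float(v),4)+0.0 for v in r] for r in out[i:i+10]])
E
python3 - <<'E'
from h import *
rows([((.38,-.37,.21),30,15),((.44,-.345,.2),108.7,13)],.65)
E
```

```text
[[0.65, -0.008, -0.0183, 0.0002, -0.0005, 0.0022, -0.1561], [0.65, -0.0057, -0.0191, 0.0002, 0.0, 0.0, -0.1561], [0.65, -0.0034, -0.0197, 0.0002, 0.0, 0.0, -0.1561], [0.65, -0.0009, -0.02, 0.0002, 0.0, 0.0, -0.1561], [0.65, 0.0015, -0.0199, 0.0002, 0.0, 0.0, -0.1561], [0.65, 0.004, -0.0196, 0.0002, 0.0, 0.0, -0.1561], [0.65, 0.0063, -0.019, 0.0002, 0.0, 0.0, -0.1561], [0.65, 0.0086, -0.018, 0.0002, 0.0, 0.0, -0.1561], [0.65, 0.0107, -0.0169, 0.0002, 0.0, 0.0, -0.1561], [0.65, 0.0127, -0.0154, 0.0002, 0.0, 0.0, -0.1561]]
[[0.65, 0.0145, -0.0137, 0.0002, 0.0, 0.0, -0.1561], [0.65, 0.0161, -0.0119, 0.0002, 0.0, 0.0, -0.1561], [0.65, 0.0174, -0.0098, 0.0002, 0.0, 0.0, -0.1561], [0.65, 0.0185, -0.0076, 0.0002, 0.0, 0.0, -0.1561], [0.65, 0.0193, -0.0053, 0.0002, 0.0, 0.0, -0.1561], [0.65, 0.005, 0.0006, 0.0008, 0.0, 0.0, -0.1345], [0.65, 0.0049, 0.0012, 0.0008, 0.0, 0.0, -0.1345], [0.65, 0.0047, 0.0017, 0.0008, 0.0, 0.0, -0.1345], [0.65, 0.0045, 0.0022, 0.0008, 0.0, 0.0, -0.1345], [0.65, 0.0043, 0.0026, 0.0008, 0.0, 0.0, -0.1345]]
[[0.65, 0.004, 0.0031, 0.0008, 0.0, 0.0, -0.1345], [0.65, 0.0036, 0.0035, 0.0008, 0.0, 0.0, -0.1345], [0.65, 0.0032, 0.0038, 0.0008, 0.0, 0.0, -0.1345], [0.65, 0.0028, 0.0041, 0.0008, 0.0, 0.0, -0.1345], [0.65, 0.0024, 0.0044, 0.0008, 0.0, 0.0, -0.1345], [0.65, 0.0019, 0.0046, 0.0008, 0.0, 0.0, -0.1345], [0.65, 0.0014, 0.0048, 0.0008, 0.0, 0.0, -0.1345], [0.65, 0.0009, 0.0049, 0.0008, 0.0, 0.0, -0.1345]]
```

Call:
servo_tool(
  plan=[
    [0.65, -0.008, -0.018, 0, 0, 0.002, -0.156],
    [0.65, -0.006, -0.019, 0, 0, 0, -0.156],
    [0.65, -0.003, -0.02, 0, 0, 0, -0.156],
    [0.65, -0.001, -0.02, 0, 0, 0, -0.156],
    [0.65, 0.0015, -0.02, 0, 0, 0, -0.156],
    [0.65, 0.004, -0.0195, 0, 0, 0, -0.156],
    [0.65, 0.006, -0.019, 0, 0, 0, -0.156],
    [0.65, 0.0085, -0.018, 0, 0, 0, -0.156],
    [0.65, 0.011, -0.017, 0, 0, 0, -0.156],
    [0.65, 0.0125, -0.0155, 0, 0, 0, -0.156],
  ],
)

```text
time_s: 0.98
tool_pos: [0.302, -0.4313, 0.213]
orientation: [3.141, -0.0, -0.085]
contact_force: [0.4, 0.6, -0.6]
opening: 0.0613
```

Call:
servo_tool(
  plan=[
    [0.65, 0.0145, -0.0135, 0, 0, 0, -0.156],
    [0.65, 0.016, -0.012, 0, 0, 0, -0.156],
    [0.65, 0.0175, -0.01, 0, 0, 0, -0.156],
    [0.65, 0.0185, -0.0075, 0, 0, 0, -0.156],
    [0.65, 0.0195, -0.0055, 0, 0, 0, -0.156],
    [0.65, 0.005, 0.0005, 0.001, 0, 0, -0.135],
    [0.65, 0.005, 0.001, 0.001, 0, 0, -0.135],
    [0.65, 0.0045, 0.0015, 0.001, 0, 0, -0.135],
    [0.65, 0.0045, 0.002, 0.001, 0, 0, -0.135],
    [0.65, 0.0045, 0.0025, 0.001, 0, 0, -0.135],
  ],
)

```text
time_s: 1.82
tool_pos: [0.4028, -0.3594, 0.2078]
orientation: [3.141, 0.001, 1.057]
contact_force: [0.4, 0.5, 0.7]
opening: 0.0613
```

Call:
servo_tool(
  plan=[
    [0.65, 0.004, 0.003, 0.001, 0, 0, -0.135],
    [0.65, 0.0035, 0.0035, 0.001, 0, 0, -0.135],
    [0.65, 0.003, 0.004, 0.001, 0, 0, -0.135],
    [0.65, 0.003, 0.004, 0.001, 0, 0, -0.135],
    [0.65, 0.0025, 0.0045, 0.001, 0, 0, -0.135],
    [0.65, 0.002, 0.0045, 0, 0, 0, -0.135],
    [0.65, 0.0015, 0.005, 0, 0, 0, -0.135],
    [0.65, 0.001, 0.005, 0, 0, 0, -0.135],
    [0.65, 0, 0, 0, 0, 0, 0],
    [0.65, 0, 0, 0, 0, 0, 0],
  ],
)

```text
time_s: 2.65
tool_pos: [0.4397, -0.3437, 0.2029]
orientation: [-3.141, 0.001, 1.898]
contact_force: [-0.1, -0.4, 0.3]
opening: 0.061
```

Run:
```python
from h import *
p,R,s=pose();print(p,np.degrees(s["orientation"]),s["time_s"],s["contact_force"])
im=cams.grab_frame("wrist");cv2.imwrite("pics/w1.png",im)
```

```text
[ 0.4397 -0.3437  0.2029] [-179.9731    0.0526  108.7451] 2.65 [-0.121  -0.3793  0.3365]
```

View pics/w1.png

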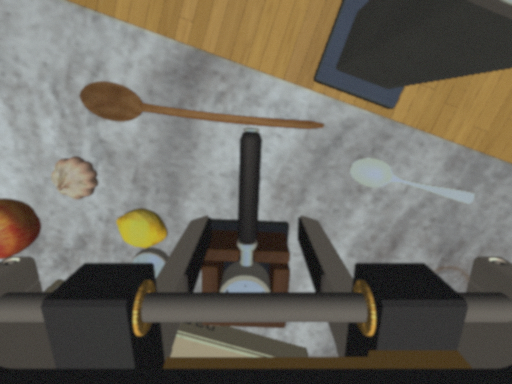

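```bash
cat >> h.py <<'E'
def won(uv,z,p,R):
    c=cams.camera_info("wrist");H=np.array(c["hand_eye"])
    d=R.apply(H[:3,:3]@np.linalg.solve(c["camera_matrix"],[*uv,1.]));o=p+R.apply(H[:3,3])
    return o+d*(z-o[2])/d[2]
E
python3 - <<'E'
from h import *
p,R,_=pose();g=cv2.imread("pics/w1.png").max(2)
P=[]
for r in range(145,236,10):
    c=np.where(g[r,225:275]<70)[0]+225;w=(won((c.max()+.5,r),.079,p,R)-won((c.min()-.5,r),.079,p,R))
    m=won((c.mean(),r),.079,p,R);P.append(m);print(r,c.min(),c.max(),m,np.linalg.norm(w))
P=np.array(P)[:,:2];d=np.linalg.svd(P-P.mean(0))[2][0];d*=np.sign(d[0]);th=np.degrees(np.arctan2(d[1],d[0]))
print("theta",th,P.mean(0),"lat of cup est",np.cross(d,np.array([.567,-.303])-P.mean(0)))
e=won((251,133),.075,p,R)[:2];print("end",e,"handle pt",e+.070*d,"cup",e+.195*d)
E
```

```text
145 241 260 [ 0.3988 -0.3614  0.079 ] 0.02134542660788146
155 241 259 [ 0.4092 -0.3585  0.079 ] 0.020479148723574737
165 241 258 [ 0.4197 -0.3555  0.079 ] 0.019595526146757285
175 240 258 [ 0.4305 -0.3525  0.079 ] 0.02089333065867607
185 240 258 [ 0.4413 -0.3489  0.079 ] 0.021106725337589734
195 239 257 [ 0.4526 -0.3463  0.079 ] 0.021324611754484545
205 239 257 [ 0.4639 -0.3425  0.079 ] 0.021546954061083312
215 239 256 [ 0.4756 -0.3392  0.079 ] 0.02062802604210392
225 225 274 [ 0.4866 -0.3331  0.079 ] 0.05790974858549293
235 225 274 [ 0.4985 -0.3291  0.079 ] 0.05853304052676795
theta 17.68903713994868 [ 0.4477 -0.3467] lat of cup est 0.005376853024664556
end [ 0.387  -0.3649] handle pt [ 0.4537 -0.3436] cup [ 0.5728 -0.3056]<stdin>:8: DeprecationWarning: Arrays of 2-dimensional vectors are deprecated. Use arrays of 3-dimensional vectors instead. (deprecated in NumPy 2.0)
```

Run:
```python
from h import *
rows([((.45,-.3455,.054),107.5,9)],.65)
```

```text
[[0.65, -0.0005, 0.001, 0.0166, -0.0006, 0.0013, 0.0031], [0.65, -0.0005, 0.001, 0.0166, 0.0, 0.0, 0.0031], [0.65, -0.0005, 0.001, 0.0166, 0.0, 0.0, 0.0031], [0.65, -0.0005, 0.001, 0.0166, 0.0, 0.0, 0.0031], [0.65, -0.0005, 0.001, 0.0166, 0.0, 0.0, 0.0031], [0.65, -0.0005, 0.001, 0.0166, 0.0, 0.0, 0.0031], [0.65, -0.0005, 0.001, 0.0166, 0.0, 0.0, 0.0031], [0.65, -0.0005, 0.001, 0.0166, 0.0, 0.0, 0.0031], [0.65, -0.0005, 0.001, 0.0166, 0.0, 0.0, 0.0031]]
```

Call:
servo_tool(
  plan=[
    [0.65, -0.0005, 0.001, 0.0166, 0, 0.001, 0.003],
    [0.65, -0.0005, 0.001, 0.0166, 0, 0, 0.003],
    [0.65, -0.0005, 0.001, 0.0166, 0, 0, 0.003],
    [0.65, -0.0005, 0.001, 0.0166, 0, 0, 0.003],
    [0.65, -0.0005, 0.001, 0.0166, 0, 0, 0.003],
    [0.65, -0.0005, 0.001, 0.0166, 0, 0, 0.003],
    [0.65, -0.0005, 0.001, 0.0166, 0, 0, 0.003],
    [0.65, -0.0005, 0.001, 0.0166, 0, 0, 0.003],
    [0.65, -0.0005, 0.001, 0.016, 0, 0, 0.003],
    [0.65, 0, 0, 0, 0, 0, 0],
  ],
)

```text
time_s: 3.53
tool_pos: [0.4475, -0.3436, 0.051]
orientation: [-3.138, -0.006, 1.877]
contact_force: [-1.9, 0.7, -0.5]
opening: 0.0614
```

Call:
servo_tool(
  plan=[
    [0.2, 0, 0, 0, 0, 0, 0],
    [0.2, 0, 0, 0, 0, 0, 0],
    [0.2, 0, 0, 0, 0, 0, 0],
    [0.2, 0, 0, 0, 0, 0, 0],
    [0.2, 0, 0, 0, 0, 0, 0],
  ],
  grip_force=20,
)

```text
time_s: 3.95
tool_pos: [0.4504, -0.3462, 0.0556]
orientation: [3.141, 0.003, 1.879]
contact_force: [-0.6, 1.0, 0.7]
opening: 0.0315
```

Call:
servo_tool(
  plan=[
    [0, 0, 0, 0, 0, 0, 0],
    [0, 0, 0, 0, 0, 0, 0],
    [0, 0, 0, 0, 0, 0, 0],
    [0, 0, 0, 0, 0, 0, 0],
  ],
  grip_force=60,
)

```text
time_s: 4.28
tool_pos: [0.4502, -0.346, 0.0551]
orientation: [3.141, 0.002, 1.879]
contact_force: [-0.1, 0.4, 2.3]
opening: 0.0235
```

Call:
servo_tool(
  plan=[
    [0, 0, 0, -0.003, 0, 0, 0],
    [0, 0, 0, -0.006, 0, 0, 0],
    [0, 0, 0, -0.008, 0, 0, 0],
    [0, 0, 0, -0.01, 0, 0, 0],
    [0, 0, 0, -0.01, 0, 0, 0],
    [0, 0, 0, -0.01, 0, 0, 0],
    [0, 0, 0, -0.01, 0, 0, 0],
    [0, 0, 0, -0.01, 0, 0, 0],
    [0, 0, 0, -0.006, 0, 0, 0],
    [0, 0, 0, -0.003, 0, 0, 0],
  ],
)

```text
time_s: 5.12
tool_pos: [0.4505, -0.346, 0.1322]
orientation: [3.14, 0.003, 1.879]
contact_force: [-0.2, -0.5, -3.1]
opening: 0.0241
```

Call:
servo_tool(
  plan=[
    [0, 0, 0, 0, 0, 0, 0],
    [0, 0, 0, 0, 0, 0, 0],
    [0, 0, 0, 0, 0, 0, 0],
  ],
)

```text
time_s: 5.37
tool_pos: [0.4494, -0.345, 0.1298]
orientation: [-3.141, -0.001, 1.879]
contact_force: [0.6, -0.4, -3.0]
opening: 0.0238
```

Run:
```python
from h import *
p,R,s=pose();print(p,np.degrees(s["orientation"]),s["time_s"],s["contact_force"],s["moment"],s["opening"])
a=cams.grab_frame("scene");b=cams.grab_frame("side");cv2.imwrite("pics/s2.png",a);cv2.imwrite("pics/d2.png",b)
f=lambda im,x,y:cv2.resize(im[y:y+100,x:x+100],None,fx=4,fy=4,interpolation=cv2.INTER_CUBIC)
cv2.imwrite("pics/c3.png",np.hstack([f(a,250,80),f(b,230,90)]))
```

```text
[ 0.4494 -0.345   0.1298] [-179.9625   -0.0361  107.657 ] 5.3667 [ 0.5809 -0.425  -3.006 ] [-0.0125  0.1263  0.0457] 0.02378384667819419
```

View pics/c3.png

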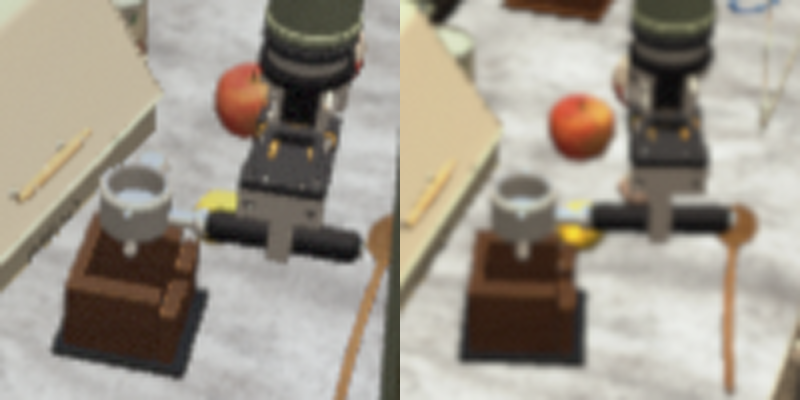

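Run:
```python
from h import *
p,R,s=pose()
a,b=(284.2,126.2),(261,138.2)
print(two(a,b),onz("scene",a,.1717),onz("side",b,.1717))
c=two(a,b)[0];d=c-p;print(np.hypot(*d[:2]),np.degrees(np.arctan2(d[1],d[0])))
```

```text
(array([ 0.5706, -0.3106,  0.1654]), np.float64(0.004051355780372662)) [ 0.5693 -0.3056  0.1717] [ 0.5655 -0.2994  0.1717]
0.12607196051167358 15.855682129477188
```

Run:
```python
from h import *
rows([((.40,-.10,.13),60,14),((.42,.141,.10),29,14)],0)
print(onz("scene",(203,300),.09),onz("scene",(170,297),.09))
```

```text
[[0.0, 0.0177, 0.0019, 0.0, -0.001, -0.001, 0.0757], [0.0, 0.0178, 0.0009, 0.0, 0.0, 0.0, 0.0756], [0.0, 0.0179, -0.0002, 0.0, 0.0, 0.0, 0.0756], [0.0, 0.0178, -0.0012, 0.0, 0.0, 0.0, 0.0756], [0.0, 0.0177, -0.0023, 0.0, 0.0, 0.0, 0.0756], [0.0, 0.0175, -0.0033, 0.0, 0.0, 0.0, 0.0756], [0.0, 0.0173, -0.0044, 0.0, 0.0, 0.0, 0.0756], [0.0, 0.017, -0.0054, 0.0, 0.0, 0.0, 0.0756], [0.0, 0.0167, -0.0064, 0.0, 0.0, 0.0, 0.0756], [0.0, 0.0163, -0.0074, 0.0, 0.0, 0.0, 0.0756]]
[[0.0, 0.0158, -0.0083, 0.0, 0.0, 0.0, 0.0756], [0.0, 0.0153, -0.0092, 0.0, 0.0, 0.0, 0.0756], [0.0, 0.0147, -0.0101, 0.0, 0.0, 0.0, 0.0756], [0.0, 0.0141, -0.011, 0.0, 0.0, 0.0, 0.0756], [0.0, 0.0156, -0.0074, 0.0021, 0.0, 0.0, 0.0492], [0.0, 0.0153, -0.008, 0.0021, 0.0, 0.0, 0.0492], [0.0, 0.015, -0.0086, 0.0021, 0.0, 0.0, 0.0492], [0.0, 0.0147, -0.0091, 0.0021, 0.0, 0.0, 0.0492], [0.0, 0.0143, -0.0097, 0.0021, 0.0, 0.0, 0.0492], [0.0, 0.0139, -0.0102, 0.0021, 0.0, 0.0, 0.0492]]
[[0.0, 0.0135, -0.0108, 0.0021, 0.0, 0.0, 0.0492], [0.0, 0.0131, -0.0113, 0.0021, 0.0, 0.0, 0.0492], [0.0, 0.0126, -0.0118, 0.0021, 0.0, 0.0, 0.0492], [0.0, 0.0122, -0.0123, 0.0021, 0.0, 0.0, 0.0492], [0.0, 0.0117, -0.0127, 0.0021, 0.0, 0.0, 0.0492], [0.0, 0.0112, -0.0132, 0.0021, 0.0, 0.0, 0.0492], [0.0, 0.0107, -0.0136, 0.0021, 0.0, 0.0, 0.0492], [0.0, 0.0101, -0.014, 0.0021, 0.0, 0.0, 0.0492]]
[0.4478 0.3162 0.09  ] [0.5239 0.354  0.09  ]
```

Call:
servo_tool(
  plan=[
    [0, 0.009, 0.001, 0, 0, 0, 0.038],
    [0, 0.0178, 0.0012, 0, 0, 0, 0.0756],
    [0, 0.0179, 0, 0, 0, 0, 0.0756],
    [0, 0.0178, -0.0012, 0, 0, 0, 0.0756],
    [0, 0.0177, -0.0023, 0, 0, 0, 0.0756],
    [0, 0.0175, -0.0033, 0, 0, 0, 0.0756],
    [0, 0.0173, -0.0044, 0, 0, 0, 0.0756],
    [0, 0.017, -0.0054, 0, 0, 0, 0.0756],
    [0, 0.0167, -0.0064, 0, 0, 0, 0.0756],
    [0, 0.0163, -0.0074, 0, 0, 0, 0.0756],
  ],
)

```text
time_s: 6.3
tool_pos: [0.4114, -0.1788, 0.1299]
orientation: [-3.141, -0.0, 1.312]
contact_force: [-0.4, 0.9, -2.1]
opening: 0.0237
```

Call:
servo_tool(
  plan=[
    [0, 0.0158, -0.0083, 0, 0, 0, 0.0756],
    [0, 0.0153, -0.0092, 0, 0, 0, 0.0756],
    [0, 0.0147, -0.0101, 0, 0, 0, 0.0756],
    [0, 0.0141, -0.011, 0, 0, 0, 0.0756],
    [0, 0.0156, -0.0074, 0.002, 0, 0, 0.0492],
    [0, 0.0153, -0.008, 0.002, 0, 0, 0.0492],
    [0, 0.015, -0.0086, 0.002, 0, 0, 0.0492],
    [0, 0.0147, -0.0091, 0.002, 0, 0, 0.0492],
    [0, 0.0143, -0.0097, 0.002, 0, 0, 0.0492],
    [0, 0.0139, -0.0102, 0.002, 0, 0, 0.0492],
  ],
)

```text
time_s: 7.13
tool_pos: [0.401, -0.0057, 0.1179]
orientation: [-3.141, -0.0, 0.843]
contact_force: [-0.1, 0.3, -2.1]
opening: 0.0234
```

Call:
servo_tool(
  plan=[
    [0, 0.0135, -0.0108, 0.002, 0, 0, 0.0492],
    [0, 0.0131, -0.0113, 0.002, 0, 0, 0.0492],
    [0, 0.0126, -0.0118, 0.002, 0, 0, 0.0492],
    [0, 0.0122, -0.0123, 0.002, 0, 0, 0.0492],
    [0, 0.0117, -0.0127, 0.002, 0, 0, 0.0492],
    [0, 0.0112, -0.0132, 0.002, 0, 0, 0.0492],
    [0, 0.0107, -0.0136, 0.002, 0, 0, 0.0492],
    [0, 0.007, -0.008, 0.002, 0, 0, 0.04],
    [0, 0, 0, 0, 0, 0, 0],
    [0, 0, 0, 0, 0, 0, 0],
  ],
)

```text
time_s: 7.97
tool_pos: [0.4088, 0.1248, 0.1018]
orientation: [3.141, 0.001, 0.546]
contact_force: [0.4, -1.2, -3.5]
opening: 0.0239
```

Run:
```python
from h import *
p,R,s=pose();print(p,np.degrees(s["orientation"]),s["time_s"],s["contact_force"],s["moment"],s["opening"])
a=cams.grab_frame("scene");b=cams.grab_frame("side");cv2.imwrite("pics/s3.png",a);cv2.imwrite("pics/d3.png",b)
f=lambda im,x,y:cv2.resize(im[y:y+100,x:x+100],None,fx=4,fy=4,interpolation=cv2.INTER_CUBIC)
u=proj("scene",[.48,.02,.14])[0].astype(int);v=proj("side",[.48,.02,.14])[0].astype(int);print(u,v)
cv2.imwrite("pics/c4.png",np.hstack([f(a,u[0]-60,u[1]-65),f(b,v[0]-60,v[1]-65)]))
```

```text
[0.4088 0.1248 0.1018] [179.9918   0.0485  31.2564] 7.9667 [ 0.4083 -1.1995 -3.503 ] [0.2352 0.0143 0.0254] 0.023872114070414834
[254 205] [253 205]
```

View pics/c4.png

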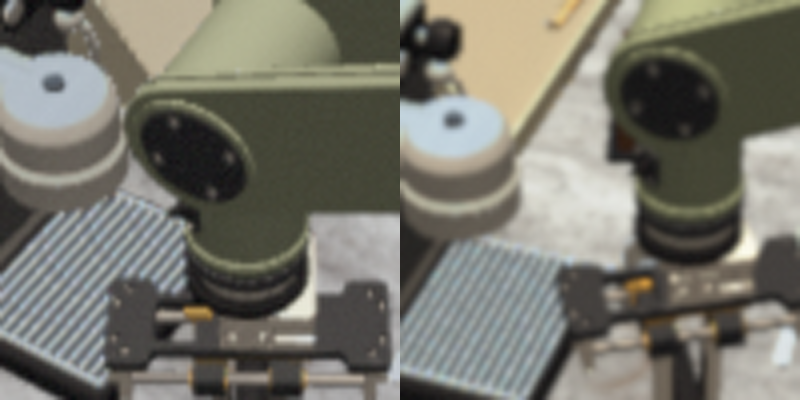

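Run:
```python
from h import *
print(ray("scene",(256,190))[0],ray("side",(256,190))[0])
rows([((.384,-.024,.12),115,18)],0)
```

```text
[0.0813 0.6339 1.0158] [0.1486 0.9256 1.0355]
[[0.0, -0.0054, 0.0063, -0.001, 0.0007, 0.0006, -0.1035], [0.0, -0.0059, 0.0059, -0.001, 0.0, 0.0, -0.1035], [0.0, -0.0064, 0.0054, -0.001, 0.0, 0.0, -0.1035], [0.0, -0.0068, 0.0048, -0.001, 0.0, 0.0, -0.1035], [0.0, -0.0072, 0.0042, -0.001, 0.0, 0.0, -0.1035], [0.0, -0.0075, 0.0037, -0.001, 0.0, 0.0, -0.1035], [0.0, -0.0078, 0.003, -0.001, 0.0, 0.0, -0.1035], [0.0, -0.008, 0.0024, -0.001, 0.0, 0.0, -0.1035], [0.0, -0.0082, 0.0017, -0.001, 0.0, 0.0, -0.1035], [0.0, -0.0083, 0.0011, -0.001, 0.0, 0.0, -0.1035]]
[[0.0, -0.0083, 0.0004, -0.001, 0.0, 0.0, -0.1035], [0.0, -0.0083, -0.0003, -0.001, 0.0, 0.0, -0.1035], [0.0, -0.0083, -0.001, -0.001, 0.0, 0.0, -0.1035], [0.0, -0.0082, -0.0016, -0.001, 0.0, 0.0, -0.1035], [0.0, -0.008, -0.0023, -0.001, 0.0, 0.0, -0.1035], [0.0, -0.0078, -0.0029, -0.001, 0.0, 0.0, -0.1035], [0.0, -0.0075, -0.0036, -0.001, 0.0, 0.0, -0.1035], [0.0, -0.0072, -0.0042, -0.001, 0.0, 0.0, -0.1035]]
```

Call:
servo_tool(
  plan=[
    [0, -0.0054, 0.0063, -0.001, 0, 0, -0.1035],
    [0, -0.0059, 0.0059, -0.001, 0, 0, -0.1035],
    [0, -0.0064, 0.0054, -0.001, 0, 0, -0.1035],
    [0, -0.0068, 0.0048, -0.001, 0, 0, -0.1035],
    [0, -0.0072, 0.0042, -0.001, 0, 0, -0.1035],
    [0, -0.0075, 0.0037, -0.001, 0, 0, -0.1035],
    [0, -0.0078, 0.003, -0.001, 0, 0, -0.1035],
    [0, -0.008, 0.0024, -0.001, 0, 0, -0.1035],
    [0, -0.0082, 0.0017, -0.001, 0, 0, -0.1035],
    [0, -0.0083, 0.0011, -0.001, 0, 0, -0.1035],
  ],
)

```text
time_s: 8.9
tool_pos: [0.3948, 0.0408, 0.1123]
orientation: [3.142, 0.001, 1.36]
contact_force: [-0.0, -0.1, -3.3]
opening: 0.0237
```

Call:
servo_tool(
  plan=[
    [0, -0.0083, 0.0004, -0.001, 0, 0, -0.1035],
    [0, -0.0083, -0.0003, -0.001, 0, 0, -0.1035],
    [0, -0.0083, -0.001, -0.001, 0, 0, -0.1035],
    [0, -0.0082, -0.0016, -0.001, 0, 0, -0.1035],
    [0, -0.008, -0.0023, -0.001, 0, 0, -0.1035],
    [0, -0.0078, -0.0029, -0.001, 0, 0, -0.1035],
    [0, -0.0075, -0.0036, -0.001, 0, 0, -0.08],
    [0, 0, 0, 0, 0, 0, 0],
    [0, 0, 0, 0, 0, 0, 0],
    [0, 0, 0, 0, 0, 0, 0],
  ],
)

```text
time_s: 9.73
tool_pos: [0.3853, -0.0155, 0.1192]
orientation: [-3.141, 0.001, 1.905]
contact_force: [-0.4, -0.4, -2.6]
opening: 0.0237
```

Run:
```python
from h import *
p,R,s=pose();print(p,np.degrees(s["orientation"]),s["time_s"],s["contact_force"],s["moment"],s["opening"])
a=cams.grab_frame("scene");b=cams.grab_frame("side");cv2.imwrite("pics/s4.png",a);cv2.imwrite("pics/d4.png",b)
f=lambda im,x,y:cv2.resize(im[y:y+75,x:x+50],None,fx=8,fy=8,interpolation=cv2.INTER_CUBIC)
u=proj("scene",[.5,.03,.15])[0].astype(int);v=proj("side",[.5,.03,.15])[0].astype(int);print(u,v)
cv2.imwrite("pics/c5.png",np.hstack([f(a,u[0]-25,u[1]-37),f(b,v[0]-25,v[1]-37)]))
```

```text
[ 0.3853 -0.0155  0.1192] [-179.9919    0.0434  109.1366] 9.7333 [-0.4161 -0.4398 -2.6148] [-0.0404  0.1638  0.031 ] 0.023673174561132364
[247 202] [246 203]
```

View pics/c5.png

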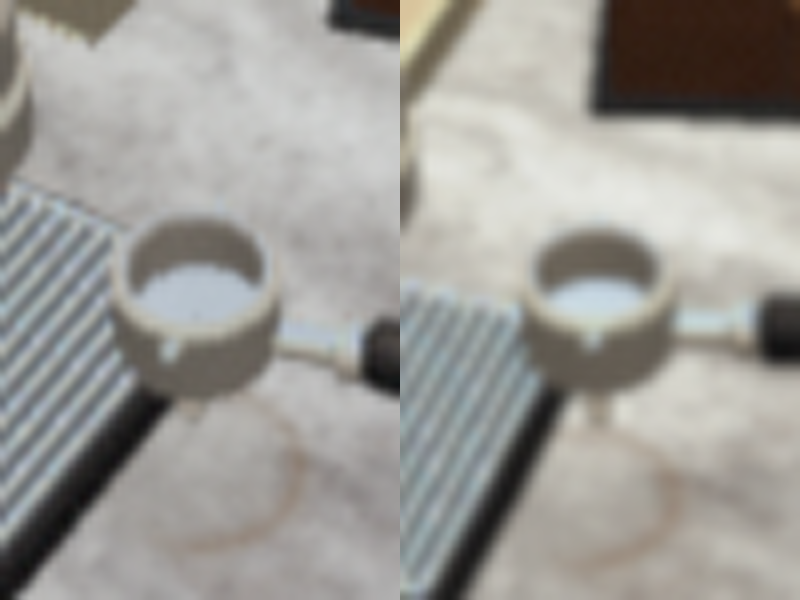

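Run:
```python
from h import *
p,R,s=pose();y=109.14-90
for nm,a,b,z in(("rim",(246.3,198.7),(245.4,200.1),.1622),("cap",(207.1,160.4),(206.1,169.6),.252)):
    print(nm,two(a,b),onz("scene",a,z),onz("side",b,z))
    if nm=="rim":
      for q in two(a,b)[0],onz("scene",a,z),onz("side",b,z):
        d=q-p;print("  r,th",np.hypot(*d[:2]),np.degrees(np.arctan2(d[1],d[0])),"tool th",y)
# predicted ellipse sizes
for n in("scene","side"):
    t=np.linspace(0,2*np.pi,72);c=np.array([.5045,.026,.1622])
    e=proj(n,[c+[.031*np.cos(k),.031*np.sin(k),0] for k in t]);print(n,e.min(0),e.max(0),e.mean(0))
```

```text
rim (array([0.5055, 0.0247, 0.1589]), np.float64(0.0018689844922615715)) [0.5049 0.0265 0.1622] [0.5032 0.0288 0.1622]
  r,th 0.12655117397744628 18.40293548499212 tool th 19.14
  r,th 0.1265304705893454 19.23556635522809 tool th 19.14
  r,th 0.12576486640395731 20.50143135965985 tool th 19.14
cap (array([0.6301, 0.0305, 0.2518]), np.float64(0.0021081275399592314)) [0.6311 0.0298 0.252 ] [0.6287 0.0318 0.252 ]
scene [235.6531 190.6056] [257.3379 206.9889] [246.3727 198.6581]
side [235.4085 192.892 ] [255.2565 206.2035] [245.2052 199.4581]
```

Run:
```python
from h import *
rows([((.40,.12,.10),29,18),((.52,.141,.10),29,7),((.5688,.1411,.10),29,5)],0)
```

```text
[[0.0, 0.0068, 0.0032, 0.0011, -0.0002, 0.0009, 0.099], [0.0, 0.0071, 0.0027, 0.0011, 0.0, 0.0, 0.099], [0.0, 0.0072, 0.0021, 0.0011, 0.0, 0.0, 0.099], [0.0, 0.0074, 0.0016, 0.0011, 0.0, 0.0, 0.099], [0.0, 0.0075, 0.001, 0.0011, 0.0, 0.0, 0.099], [0.0, 0.0075, 0.0004, 0.0011, 0.0, 0.0, 0.099], [0.0, 0.0076, -0.0002, 0.0011, 0.0, 0.0, 0.099], [0.0, 0.0075, -0.0008, 0.0011, 0.0, 0.0, 0.099], [0.0, 0.0074, -0.0013, 0.0011, 0.0, 0.0, 0.099], [0.0, 0.0073, -0.0019, 0.0011, 0.0, 0.0, 0.099]]
[[0.0, 0.0071, -0.0025, 0.0011, 0.0, 0.0, 0.099], [0.0, 0.0069, -0.003, 0.0011, 0.0, 0.0, 0.099], [0.0, 0.0067, -0.0036, 0.0011, 0.0, 0.0, 0.099], [0.0, 0.0064, -0.0041, 0.0011, 0.0, 0.0, 0.099], [0.0, 0.006, -0.0045, 0.0011, 0.0, 0.0, 0.099], [0.0, 0.0057, -0.005, 0.0011, 0.0, 0.0, 0.099], [0.0, 0.0053, -0.0054, 0.0011, 0.0, 0.0, 0.099], [0.0, 0.0048, -0.0058, 0.0011, 0.0, 0.0, 0.099], [0.0, 0.0164, 0.0057, 0.0, 0.0, 0.0, 0.0], [0.0, 0.0164, 0.0057, 0.0, 0.0, 0.0, 0.0]]
[[0.0, 0.0164, 0.0057, 0.0, 0.0, 0.0, 0.0], [0.0, 0.0164, 0.0057, 0.0, 0.0, 0.0, 0.0], [0.0, 0.0164, 0.0057, 0.0, 0.0, 0.0, 0.0], [0.0, 0.0164, 0.0057, 0.0, 0.0, 0.0, 0.0], [0.0, 0.0164, 0.0057, 0.0, 0.0, 0.0, 0.0], [0.0, 0.0085, 0.0047, 0.0, 0.0, 0.0, 0.0], [0.0, 0.0085, 0.0047, 0.0, 0.0, 0.0, 0.0], [0.0, 0.0085, 0.0047, 0.0, 0.0, 0.0, 0.0], [0.0, 0.0085, 0.0047, 0.0, 0.0, 0.0, 0.0], [0.0, 0.0085, 0.0047, 0.0, 0.0, 0.0, 0.0]]
```

Call:
servo_tool(
  plan=[
    [0, 0.0068, 0.0032, 0.001, 0, 0, 0.099],
    [0, 0.0071, 0.0027, 0.001, 0, 0, 0.099],
    [0, 0.0072, 0.0021, 0.001, 0, 0, 0.099],
    [0, 0.0074, 0.0016, 0.001, 0, 0, 0.099],
    [0, 0.0075, 0.001, 0.001, 0, 0, 0.099],
    [0, 0.0075, 0.0004, 0.001, 0, 0, 0.099],
    [0, 0.0076, -0.0002, 0.001, 0, 0, 0.099],
    [0, 0.0075, -0.0008, 0.001, 0, 0, 0.099],
    [0, 0.0074, -0.0013, 0.001, 0, 0, 0.099],
    [0, 0.0073, -0.0019, 0.001, 0, 0, 0.099],
  ],
)

```text
time_s: 10.67
tool_pos: [0.3934, 0.0607, 0.109]
orientation: [-3.142, 0.0, 1.126]
contact_force: [-0.7, -0.3, -2.2]
opening: 0.0238
```

Call:
servo_tool(
  plan=[
    [0, 0.0071, -0.0025, 0.001, 0, 0, 0.099],
    [0, 0.0069, -0.003, 0.001, 0, 0, 0.099],
    [0, 0.0067, -0.0036, 0.001, 0, 0, 0.099],
    [0, 0.0064, -0.0041, 0.001, 0, 0, 0.099],
    [0, 0.006, -0.0045, 0.001, 0, 0, 0.099],
    [0, 0.0057, -0.005, 0.001, 0, 0, 0.099],
    [0, 0.0053, -0.0054, 0.001, 0, 0, 0.099],
    [0, 0.0048, -0.0058, 0.001, 0, 0, 0.099],
    [0, 0, 0, 0, 0, 0, 0],
    [0, 0, 0, 0, 0, 0, 0],
  ],
)

```text
time_s: 11.5
tool_pos: [0.3999, 0.1203, 0.101]
orientation: [3.141, 0.0, 0.51]
contact_force: [-0.9, -0.3, -3.1]
opening: 0.0234
```

Run:
```python
from h import *
p,R,s=pose();print(p,np.degrees(s["orientation"]),s["time_s"],s["contact_force"])
rows([((.52,.135,.10),29,6),((.5688,.1411,.10),29,4)],0)
```

```text
[0.3999 0.1203 0.101 ] [179.971    0.0086  29.2469] 11.5 [-0.9001 -0.2853 -3.0954]
[[0.0, 0.0187, 0.0076, 0.0002, 0.0006, 0.0002, 0.0009], [0.0, 0.0187, 0.0076, 0.0002, 0.0, 0.0, 0.0009], [0.0, 0.0187, 0.0076, 0.0002, 0.0, 0.0, 0.0009], [0.0, 0.0187, 0.0076, 0.0002, 0.0, 0.0, 0.0009], [0.0, 0.0187, 0.0076, 0.0002, 0.0, 0.0, 0.0009], [0.0, 0.0187, 0.0076, 0.0002, 0.0, 0.0, 0.0009], [0.0, 0.0114, 0.0046, 0.0, 0.0, 0.0, 0.0], [0.0, 0.0114, 0.0046, 0.0, 0.0, 0.0, 0.0], [0.0, 0.0114, 0.0046, 0.0, 0.0, 0.0, 0.0], [0.0, 0.0114, 0.0046, 0.0, 0.0, 0.0, 0.0]]
```

Call:
servo_tool(
  plan=[
    [0, 0.01, 0.004, 0, 0, 0, 0],
    [0, 0.0187, 0.0076, 0, 0, 0, 0],
    [0, 0.0187, 0.0076, 0, 0, 0, 0],
    [0, 0.0187, 0.0076, 0, 0, 0, 0],
    [0, 0.0187, 0.0076, 0, 0, 0, 0],
    [0, 0.0187, 0.0076, 0, 0, 0, 0],
    [0, 0.0187, 0.0076, 0, 0, 0, 0],
    [0, 0.0115, 0.005, 0, 0, 0, 0],
    [0, 0.0115, 0.005, 0, 0, 0, 0],
    [0, 0.006, 0.002, 0, 0, 0, 0],
  ],
)

```text
time_s: 12.33
tool_pos: [0.5646, 0.139, 0.1011]
orientation: [3.14, -0.001, 0.507]
contact_force: [-0.2, 0.4, -2.6]
opening: 0.0232
```

Call:
servo_tool(
  plan=[
    [0, 0, 0, 0, 0, 0, 0],
    [0, 0, 0, 0, 0, 0, 0],
  ],
)

```text
time_s: 12.5
tool_pos: [0.5621, 0.1392, 0.1008]
orientation: [3.141, 0.001, 0.507]
contact_force: [-0.2, -0.1, -2.9]
opening: 0.0238
```

Run:
```python
from h import *
p,R,s=pose();print(p,np.degrees(s["orientation"]),s["time_s"],s["contact_force"],s["moment"])
rows([((.5688,.1411,p[2]),29,2),((.5688,.1411,.122),29,4)],0)
a=cams.grab_frame("scene");b=cams.grab_frame("side");cv2.imwrite("pics/s5.png",a);cv2.imwrite("pics/d5.png",b)
f=lambda im,x,y:cv2.resize(im[y:y+100,x:x+100],None,fx=4,fy=4,interpolation=cv2.INTER_CUBIC)
cv2.imwrite("pics/c6.png",np.hstack([f(a,160,140),f(b,155,150)]))
```

```text
[0.5621 0.1392 0.1008] [179.9773   0.0515  29.0714] 12.5 [-0.2471 -0.1094 -2.9223] [0.2562 0.0562 0.0098]
[[0.0, 0.0034, 0.0008, 0.0, 0.0005, 0.0011, 0.0008], [0.0, 0.0034, 0.0008, 0.0, 0.0, 0.0, 0.0008], [0.0, 0.0, 0.0, -0.0053, 0.0, 0.0, 0.0], [0.0, 0.0, 0.0, -0.0053, 0.0, 0.0, 0.0], [0.0, 0.0, 0.0, -0.0053, 0.0, 0.0, 0.0], [0.0, 0.0, 0.0, -0.0053, 0.0, 0.0, 0.0]]
```

View pics/c6.png

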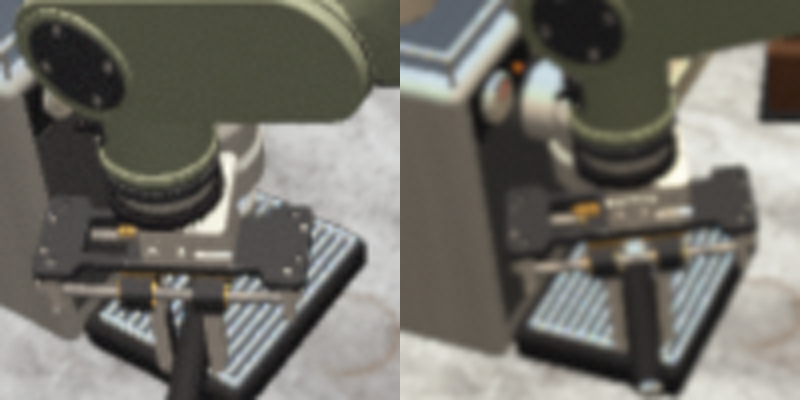

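Call:
servo_tool(
  plan=[
    [0, 0.0034, 0.0008, 0, 0, 0, 0],
    [0, 0.0034, 0.0008, 0, 0, 0, 0],
    [0, 0, 0, -0.006, 0, 0, 0],
    [0, 0, 0, -0.006, 0, 0, 0],
    [0, 0, 0, -0.004, 0, 0, 0],
    [0, 0, 0, -0.003, 0, 0, 0],
    [0, 0, 0, 0, 0, 0, 0],
    [0, 0, 0, 0, 0, 0, 0],
  ],
)

```text
time_s: 13.27
tool_pos: [0.569, 0.1414, 0.1207]
orientation: [3.14, -0.001, 0.507]
contact_force: [-0.4, 0.3, -2.7]
opening: 0.0237
```

Call:
servo_tool(
  plan=[
    [0, 0, 0, -0.001, 0, 0, 0],
    [0, 0, 0, -0.001, 0, 0, 0],
    [0, 0, 0, -0.001, 0, 0, 0],
    [0, 0, 0, 0, 0, 0, 0],
  ],
)

```text
time_s: 13.6
tool_pos: [0.5689, 0.1413, 0.1232]
orientation: [3.141, 0.0, 0.507]
contact_force: [-0.4, -0.3, -2.0]
opening: 0.0236
```

Call:
servo_tool(
  plan=[
    [0, 0, 0, -0.001, 0, 0, 0],
    [0, 0, 0, -0.001, 0, 0, 0],
    [0, 0, 0, -0.001, 0, 0, 0],
    [0, 0, 0, 0, 0, 0, 0],
  ],
)

```text
time_s: 13.93
tool_pos: [0.569, 0.1414, 0.1265]
orientation: [3.141, -0.0, 0.507]
contact_force: [-0.4, 0.2, -2.0]
opening: 0.0235
```

Call:
servo_tool(
  plan=[
    [0, 0, 0, -0.001, 0, 0, 0],
    [0, 0, 0, -0.001, 0, 0, 0],
    [0, 0, 0, 0, 0, 0, 0],
  ],
)

```text
time_s: 14.18
tool_pos: [0.569, 0.1414, 0.1284]
orientation: [3.141, -0.0, 0.507]
contact_force: [-0.1, 0.6, -1.4]
opening: 0.0238
```

Call:
servo_tool(
  plan=[
    [0, 0, 0, -0.001, 0, 0, 0],
    [0, 0, 0, -0.001, 0, 0, 0],
    [0, 0, 0, 0, 0, 0, 0],
  ],
)

```text
time_s: 14.43
tool_pos: [0.569, 0.1414, 0.1305]
orientation: [3.141, -0.0, 0.507]
contact_force: [-0.4, -0.4, -2.7]
opening: 0.0237
```

Call:
servo_tool(
  plan=[
    [0, 0, 0, -0.001, 0, 0, 0],
    [0, 0, 0, -0.001, 0, 0, 0],
    [0, 0, 0, 0, 0, 0, 0],
  ],
)

```text
time_s: 14.68
tool_pos: [0.569, 0.1414, 0.1325]
orientation: [3.141, -0.0, 0.507]
contact_force: [-1.0, -0.7, -2.8]
opening: 0.023
```

Call:
servo_tool(
  plan=[
    [0, 0, 0, -0.001, 0, 0, 0],
    [0, 0, 0, -0.001, 0, 0, 0],
    [0, 0, 0, 0, 0, 0, 0],
  ],
)

```text
time_s: 14.93
tool_pos: [0.569, 0.1414, 0.1344]
orientation: [3.141, -0.0, 0.507]
contact_force: [-0.7, -0.8, -2.7]
opening: 0.0236
```

Call:
servo_tool(
  plan=[
    [0, 0, 0, -0.001, 0, 0, 0],
    [0, 0, 0, -0.001, 0, 0, 0],
    [0, 0, 0, 0, 0, 0, 0],
  ],
)

```text
time_s: 15.18
tool_pos: [0.569, 0.1413, 0.1364]
orientation: [3.141, -0.0, 0.507]
contact_force: [0.2, -0.1, -3.2]
opening: 0.0237
```

Call:
servo_tool(
  plan=[
    [0, 0, 0, -0.001, 0, 0, 0],
    [0, 0, 0, 0, 0, 0, 0],
    [0, 0, 0, 0, 0, 0, 0],
  ],
)

```text
time_s: 15.43
tool_pos: [0.5689, 0.1413, 0.1372]
orientation: [3.141, 0.0, 0.507]
contact_force: [-0.2, 0.1, -1.9]
opening: 0.0232
```

Call:
servo_tool(
  plan=[
    [0, 0, 0, -0.001, 0, 0, 0],
    [0, 0, 0, 0, 0, 0, 0],
    [0, 0, 0, 0, 0, 0, 0],
  ],
)

```text
time_s: 15.68
tool_pos: [0.5689, 0.1413, 0.1382]
orientation: [3.141, -0.0, 0.507]
contact_force: [-0.3, -0.7, -2.7]
opening: 0.0235
```

Run:
```python
from h import *
p,R,s=pose();print(p,np.degrees(s["orientation"]),s["time_s"],s["contact_force"],s["moment"])
```

```text
[0.5689 0.1413 0.1382] [179.9528  -0.0002  29.0685] 15.6833 [-0.2788 -0.6616 -2.6755] [ 0.25    0.0545 -0.037 ]
```

Call:
servo_tool(
  plan=[
    [0, 0, 0, -0.001, 0, 0, 0],
    [0, 0, 0, 0, 0, 0, 0],
    [0, 0, 0, 0, 0, 0, 0],
  ],
)

```text
time_s: 15.93
tool_pos: [0.5686, 0.1413, 0.139]
orientation: [3.141, 0.001, 0.507]
contact_force: [0.3, -0.7, -2.7]
opening: 0.0235
```

Call:
servo_tool(
  plan=[
    [0, 0, 0, -0.001, 0, 0, 0],
    [0, 0, 0, 0, 0, 0, 0],
    [0, 0, 0, 0, 0, 0, 0],
  ],
)

```text
time_s: 16.18
tool_pos: [0.5685, 0.1414, 0.1397]
orientation: [3.141, 0.001, 0.507]
contact_force: [-0.2, 0.4, -4.6]
opening: 0.0234
```

Run:
```python
from h import *
p,R,s=pose();print(p,np.degrees(s["orientation"]),s["time_s"],s["contact_force"],s["moment"])
```

```text
[0.5685 0.1414 0.1397] [179.9868   0.0476  29.0666] 16.1833 [-0.1526  0.4114 -4.6444] [0.4641 0.1373 0.0154]
```

Call:
servo_tool(
  plan=[
    [0, 0, 0, -0.001, 0, 0, 0],
    [0, 0, 0, 0, 0, 0, 0],
    [0, 0, 0, 0, 0, 0, 0],
  ],
)

```text
time_s: 16.43
tool_pos: [0.5682, 0.1414, 0.1406]
orientation: [-3.142, 0.001, 0.507]
contact_force: [0.1, 0.5, -6.2]
opening: 0.0236
```

Call:
servo_tool(
  plan=[
    [0, 0, 0, -0.001, 0, 0, 0],
    [0, 0, 0, 0, 0, 0, 0],
    [0, 0, 0, 0, 0, 0, 0],
  ],
)

```text
time_s: 16.68
tool_pos: [0.5679, 0.1413, 0.1416]
orientation: [-3.141, 0.002, 0.507]
contact_force: [-2.3, -0.2, -6.9]
opening: 0.0233
```

Run:
```python
from h import *
p,R,s=pose();print(p,np.degrees(s["orientation"]),s["time_s"],s["contact_force"],s["moment"])
```

```text
[0.5679 0.1413 0.1416] [-179.987     0.1114   29.0499] 16.6833 [-2.2853 -0.1727 -6.866 ] [ 0.622   0.5116 -0.1582]
```

Call:
servo_tool(
  plan=[
    [0, -0.0022, 0, 0, 0, 0, -0.0222],
    [0, -0.0044, 0.0001, 0, 0, 0, -0.0444],
    [0, -0.0044, 0.0001, 0, 0, 0, -0.0444],
    [0, -0.0044, 0.0001, 0, 0, 0, -0.0444],
    [0, -0.0044, 0.0001, 0, 0, 0, -0.0444],
    [0, -0.0022, 0, 0, 0, 0, -0.0222],
    [0, 0, 0, 0, 0, 0, 0],
  ],
)

```text
time_s: 17.27
tool_pos: [0.5509, 0.1292, 0.1425]
orientation: [3.14, -0.001, 0.683]
contact_force: [1.4, 1.9, -7.9]
opening: 0.0238
```

```bash
cat > st.py <<'E'
from h import *
p,R,s=pose();o=np.degrees(s["orientation"]);th=o[2]-90
F=R.inv().apply(s["contact_force"]);c=p[:2]+.1262*np.array([np.cos(np.radians(th)),np.sin(np.radians(th))])
print(s["time_s"],p,o,"F tool",F,"M world",s["moment"],"cup",c,s["opening"])
E
python3 st.py
```

```text
17.2667 [0.5509 0.1292 0.1425] [179.9356  -0.0609  39.1172] F tool [ 2.233  -0.5874  7.9352] M world [0.8275 0.1663 0.2084] cup [0.6305 0.0313] 0.023828745902497728
```

Call:
servo_tool(
  plan=[
    [0, -0.0044, 0.0001, 0, 0, 0, -0.0444],
    [0, -0.0044, 0.0001, 0, 0, 0, -0.0444],
    [0, -0.0044, 0.0001, 0, 0, 0, -0.0444],
    [0, -0.0044, 0.0001, 0, 0, 0, -0.0444],
    [0, -0.0044, 0.0001, 0, 0, 0, -0.0444],
    [0, 0, 0, 0, 0, 0, 0],
  ],
)

```text
time_s: 17.77
tool_pos: [0.535, 0.1136, 0.1424]
orientation: [3.14, 0.0, 0.857]
contact_force: [1.3, 1.8, -8.3]
opening: 0.0239
```

```bash
python3 st.py
```

```text
17.7667 [0.535  0.1136 0.1424] [179.9373   0.0001  49.0819] F tool [ 2.2271 -0.2268  8.2753] M world [0.6947 0.2684 0.2144] cup [0.6303 0.0309] 0.023921726264828823
```

Call:
servo_tool(
  plan=[
    [0, -0.0044, 0.0001, 0, 0, 0, -0.0444],
    [0, -0.0044, 0.0001, 0, 0, 0, -0.0444],
    [0, -0.0044, 0.0001, 0, 0, 0, -0.0444],
    [0, -0.0044, 0.0001, 0, 0, 0, -0.0444],
    [0, -0.0044, 0.0001, 0, 0, 0, -0.0444],
    [0, 0, 0, 0, 0, 0, 0],
  ],
)

```text
time_s: 18.27
tool_pos: [0.522, 0.0956, 0.1423]
orientation: [3.141, 0.001, 1.03]
contact_force: [-0.1, 1.5, -7.0]
opening: 0.0235
```

```bash
python3 st.py
```

```text
18.2667 [0.522  0.0956 0.1423] [179.9677   0.0437  59.0151] F tool [ 1.243  -0.9013  7.0178] M world [0.5529 0.3757 0.1017] cup [0.6302 0.0306] 0.023462885209120782
```

Call:
servo_tool(
  plan=[
    [0, -0.0033, 0.0001, 0, 0, 0, -0.0333],
    [0, -0.0033, 0, 0, 0, 0, -0.0333],
    [0, -0.0033, 0.0001, 0, 0, 0, -0.0333],
    [0, -0.0033, 0, 0, 0, 0, -0.0333],
    [0, -0.0033, 0.0001, 0, 0, 0, -0.0333],
    [0, 0, 0, 0, 0, 0, 0],
  ],
)

```text
time_s: 18.77
tool_pos: [0.5145, 0.081, 0.1422]
orientation: [3.141, 0.001, 1.16]
contact_force: [1.2, 1.6, -6.8]
opening: 0.0235
```

```bash
python3 st.py
```

```text
18.7667 [0.5145 0.081  0.1422] [179.989    0.0567  66.472 ] F tool [1.9719 0.4831 6.8096] M world [0.5243 0.4876 0.2595] cup [0.6302 0.0306] 0.023517319571840133
```

Call:
servo_tool(
  plan=[
    [0, -0.0022, 0, 0, 0, 0, -0.0222],
    [0, -0.0022, 0, 0, 0, 0, -0.0222],
    [0, -0.0022, 0, 0, 0, 0, -0.0222],
    [0, 0, 0, 0, 0, 0, 0],
  ],
)

```text
time_s: 19.1
tool_pos: [0.512, 0.0748, 0.1422]
orientation: [3.141, 0.001, 1.214]
contact_force: [0.2, 2.1, -6.4]
opening: 0.0236
```

```bash
python3 st.py
```

```text
19.1 [0.512  0.0748 0.1422] [179.9785   0.0407  69.5588] F tool [ 2.0737 -0.5455  6.3496] M world [0.5812 0.4429 0.2027] cup [0.6303 0.0307] 0.023648724645747184
```

Call:
servo_tool(
  plan=[
    [0, -0.0022, 0, 0, 0, 0, -0.0222],
    [0, -0.0022, 0, 0, 0, 0, -0.0222],
    [0, 0, 0, 0, 0, 0, 0],
  ],
)

```text
time_s: 19.35
tool_pos: [0.5105, 0.0705, 0.1422]
orientation: [3.141, 0.001, 1.249]
contact_force: [-0.1, 2.5, -7.2]
opening: 0.0235
```

Call:
servo_tool(
  plan=[
    [0, -0.0022, 0.0001, 0, 0, 0, -0.0222],
    [0, -0.0022, 0, 0, 0, 0, -0.0222],
    [0, 0, 0, 0, 0, 0, 0],
  ],
)

```text
time_s: 19.6
tool_pos: [0.5092, 0.0663, 0.1422]
orientation: [3.141, 0.001, 1.284]
contact_force: [-0.8, 2.3, -6.6]
opening: 0.0236
```

```bash
python3 st.py
```

```text
19.6 [0.5092 0.0663 0.1422] [179.9804   0.0493  73.5694] F tool [ 2.0229 -1.4034  6.6363] M world [0.4917 0.4944 0.2067] cup [0.6303 0.0306] 0.023601092369205618
```

Call:
servo_tool(
  plan=[
    [0, -0.0022, 0, 0, 0, 0, -0.0222],
    [0, -0.0022, 0, 0, 0, 0, -0.0222],
    [0, 0, 0, 0, 0, 0, 0],
  ],
)

```text
time_s: 19.85
tool_pos: [0.508, 0.0621, 0.1422]
orientation: [3.141, 0.001, 1.319]
contact_force: [0.6, 2.3, -7.0]
opening: 0.0233
```

Call:
servo_tool(
  plan=[
    [0, -0.0022, 0.0001, 0, 0, 0, -0.0222],
    [0, -0.0022, 0, 0, 0, 0, -0.0222],
    [0, 0, 0, 0, 0, 0, 0],
  ],
)

```text
time_s: 20.1
tool_pos: [0.507, 0.0577, 0.1422]
orientation: [3.141, 0.001, 1.354]
contact_force: [0.1, 2.8, -7.0]
opening: 0.0233
```

```bash
python3 st.py
```

```text
20.1 [0.507  0.0577 0.1422] [179.9838   0.0513  77.5685] F tool [ 2.7606 -0.5504  6.9627] M world [0.5141 0.5425 0.207 ] cup [0.6303 0.0306] 0.023346672080077072
```

Call:
servo_tool(
  plan=[
    [0, -0.0022, 0, 0, 0, 0, -0.0222],
    [0, -0.0022, 0, 0, 0, 0, -0.0222],
    [0, 0, 0, 0, 0, 0, 0],
  ],
)

```text
time_s: 20.35
tool_pos: [0.5062, 0.0534, 0.1422]
orientation: [3.141, 0.001, 1.389]
contact_force: [-0.3, 1.3, -6.4]
opening: 0.023
```

Call:
servo_tool(
  plan=[
    [0, -0.0022, 0.0001, 0, 0, 0, -0.0222],
    [0, -0.0022, 0, 0, 0, 0, -0.0222],
    [0, 0, 0, 0, 0, 0, 0],
  ],
)

```text
time_s: 20.6
tool_pos: [0.5055, 0.0491, 0.1422]
orientation: [3.141, 0.001, 1.424]
contact_force: [0.1, 1.8, -6.9]
opening: 0.0236
```

```bash
python3 st.py
```

```text
20.6 [0.5055 0.0491 0.1422] [179.9864   0.0507  81.5646] F tool [ 1.8248 -0.1639  6.9473] M world [0.4361 0.5943 0.203 ] cup [0.6303 0.0306] 0.023646929198561317
```

Call:
servo_tool(
  plan=[
    [0, -0.0022, 0, 0, 0, 0, -0.0222],
    [0, -0.0022, 0, 0, 0, 0, -0.0222],
    [0, 0, 0, 0, 0, 0, 0],
  ],
)

```text
time_s: 20.85
tool_pos: [0.5049, 0.0447, 0.1422]
orientation: [3.141, 0.001, 1.458]
contact_force: [0.0, 2.3, -5.9]
opening: 0.0236
```

Call:
servo_tool(
  plan=[
    [0, -0.0022, 0.0001, 0, 0, 0, -0.0222],
    [0, -0.0022, 0, 0, 0, 0, -0.0222],
    [0, 0, 0, 0, 0, 0, 0],
  ],
)

```text
time_s: 21.1
tool_pos: [0.5045, 0.0404, 0.1423]
orientation: [3.141, 0.001, 1.493]
contact_force: [-0.9, 2.6, -5.7]
opening: 0.0239
```

```bash
python3 st.py
```

```text
21.1 [0.5045 0.0404 0.1423] [179.9917   0.0496  85.5657] F tool [ 2.546  -1.0989  5.676 ] M world [0.408  0.6188 0.2211] cup [0.6303 0.0306] 0.023886671541687627
```

Call:
servo_tool(
  plan=[
    [0, -0.0022, 0, 0, 0, 0, -0.0222],
    [0, -0.0022, 0, 0, 0, 0, -0.0222],
    [0, 0, 0, 0, 0, 0, 0],
  ],
)

```text
time_s: 21.35
tool_pos: [0.5042, 0.036, 0.1423]
orientation: [3.141, 0.001, 1.528]
contact_force: [-1.7, 1.7, -5.5]
opening: 0.0232
```

Call:
servo_tool(
  plan=[
    [0, -0.0022, 0.0001, 0, 0, 0, -0.0222],
    [0, -0.0022, 0, 0, 0, 0, -0.0222],
    [0, 0, 0, 0, 0, 0, 0],
  ],
)

```text
time_s: 21.6
tool_pos: [0.5042, 0.0315, 0.1423]
orientation: [3.141, 0.001, 1.563]
contact_force: [-2.6, 1.9, -5.1]
opening: 0.0232
```

```bash
python3 st.py
```

```text
21.6 [0.5042 0.0315 0.1423] [179.9943   0.0537  89.5613] F tool [ 1.8624 -2.6218  5.1457] M world [0.3238 0.6654 0.2233] cup [0.6304 0.0306] 0.02316237760373057
```

Call:
servo_tool(
  plan=[
    [0, -0.0022, 0, 0, 0, 0, -0.0222],
    [0, -0.0022, 0, 0, 0, 0, -0.0222],
    [0, 0, 0, 0, 0, 0, 0],
  ],
)

```text
time_s: 21.85
tool_pos: [0.5039, 0.0271, 0.1423]
orientation: [-3.141, 0.001, 1.598]
contact_force: [-4.3, 2.5, -2.4]
opening: 0.0237
```

Call:
servo_tool(
  plan=[
    [0, -0.0022, 0, 0, 0, 0, -0.0222],
    [0, -0.0022, 0, 0, 0, 0, -0.0222],
    [0, 0, 0, 0, 0, 0, 0],
  ],
)

```text
time_s: 22.1
tool_pos: [0.504, 0.0227, 0.1425]
orientation: [-3.141, 0.001, 1.633]
contact_force: [-5.9, 2.0, -2.7]
opening: 0.024
```

```bash
python3 st.py
```

```text
22.1 [0.504  0.0227 0.1425] [-179.9688    0.0635   93.5403] F tool [ 2.4082 -5.8047  2.6746] M world [0.2346 0.8136 0.1675] cup [0.63   0.0305] 0.02401101429281016
```

Call:
servo_tool(
  plan=[
    [0, -0.0022, -0.0005, -0.0003, 0, 0, -0.0222],
    [0, -0.0022, -0.0005, -0.0002, 0, 0, -0.0222],
    [0, 0, 0, 0, 0, 0, 0],
  ],
)

```text
time_s: 22.35
tool_pos: [0.5043, 0.0182, 0.1431]
orientation: [3.14, 0.001, 1.668]
contact_force: [-1.9, 1.9, -4.0]
opening: 0.0234
```

Call:
servo_tool(
  plan=[
    [0, -0.0022, 0, -0.0003, 0, 0, -0.0222],
    [0, -0.0022, 0, -0.0002, 0, 0, -0.0222],
    [0, 0, 0, 0, 0, 0, 0],
  ],
)

```text
time_s: 22.6
tool_pos: [0.5046, 0.0138, 0.1435]
orientation: [3.141, 0.001, 1.703]
contact_force: [-1.7, 2.3, -3.7]
opening: 0.0236
```

```bash
python3 st.py
```

```text
22.6 [0.5046 0.0138 0.1435] [179.946    0.0738  97.5509] F tool [ 2.5483 -1.3344  3.7233] M world [0.3634 0.3743 0.2098] cup [0.6297 0.0304] 0.02361214973026009
```

Call:
servo_tool(
  plan=[
    [0, -0.0022, 0, -0.0002, 0, 0, -0.0222],
    [0, -0.0022, 0, -0.0002, 0, 0, -0.0222],
    [0, 0, 0, 0, 0, 0, 0],
  ],
)

```text
time_s: 22.85
tool_pos: [0.5054, 0.0094, 0.144]
orientation: [3.14, 0.002, 1.738]
contact_force: [-1.6, 1.4, -3.6]
opening: 0.0237
```

Call:
servo_tool(
  plan=[
    [0, -0.0022, 0, -0.0002, 0, 0, -0.0222],
    [0, -0.0022, 0, -0.0002, 0, 0, -0.0222],
    [0, 0, 0, 0, 0, 0, 0],
  ],
)

```text
time_s: 23.1
tool_pos: [0.5061, 0.0052, 0.1442]
orientation: [3.141, 0.001, 1.772]
contact_force: [-0.5, 2.1, -3.2]
opening: 0.0233
```

```bash
python3 st.py
```

```text
23.1 [0.5061 0.0052 0.1442] [179.9425   0.0648 101.5465] F tool [ 2.2053 -0.0602  3.2459] M world [0.5583 0.1373 0.1883] cup [0.6297 0.0305] 0.023298416616458675
```

Call:
servo_tool(
  plan=[
    [0, -0.0022, 0, 0, 0, 0, -0.0222],
    [0, -0.0022, 0, 0, 0, 0, -0.0222],
    [0, 0, 0, 0, 0, 0, 0],
  ],
)

```text
time_s: 23.35
tool_pos: [0.5063, 0.0017, 0.1441]
orientation: [3.142, -0.001, 1.807]
contact_force: [-1.3, 3.8, -2.0]
opening: 0.0238
```

Call:
servo_tool(
  plan=[
    [0, -0.0022, 0, 0, 0, 0, -0.0222],
    [0, -0.0022, 0, 0, 0, 0, -0.0222],
    [0, 0, 0, 0, 0, 0, 0],
  ],
)

```text
time_s: 23.6
tool_pos: [0.5069, -0.0002, 0.1438]
orientation: [3.141, -0.006, 1.839]
contact_force: [-2.7, 11.5, -1.9]
opening: 0.0235
```

```bash
python3 st.py
```

```text
23.6 [ 0.5069 -0.0002  0.1438] [179.9706  -0.3398 105.368 ] F tool [11.8319  0.4039  1.9464] M world [ 1.6138  0.241  -0.9142] cup [0.6286 0.0332] 0.023527489614106105
```

Call:
servo_tool(
  plan=[
    [0, 0.0015, 0, 0, 0, 0, 0.0167],
    [0, 0.0015, 0, 0, 0, 0, 0.0167],
    [0, 0, 0, 0, 0, 0, 0],
    [0, 0, 0, 0, 0, 0, 0],
  ],
)

```text
time_s: 23.93
tool_pos: [0.5066, 0.0009, 0.1441]
orientation: [3.141, -0.001, 1.815]
contact_force: [-1.9, 5.3, -2.5]
opening: 0.0241
```

```bash
python3 st.py
```

```text
23.9333 [0.5066 0.0009 0.1441] [179.9841  -0.0813 103.9843] F tool [ 5.6017 -0.5603  2.4807] M world [ 0.9416  0.2809 -0.3751] cup [0.629  0.0314] 0.02405654453357849
```

Call:
servo_tool(
  plan=[
    [0, 0.001, 0, 0, 0, 0, 0.006],
    [0, 0, 0, 0, 0, 0, 0],
    [0, 0, 0, 0, 0, 0, 0],
  ],
  grip_force=20,
)

```text
time_s: 24.18
tool_pos: [0.5064, 0.0014, 0.1441]
orientation: [3.141, -0.0, 1.811]
contact_force: [-1.8, 4.5, -1.8]
opening: 0.0239
```

Call:
servo_tool(
  plan=[
    [0.35, 0, 0, 0, 0, 0, 0],
    [0.5, 0, 0, 0, 0, 0, 0],
    [0.5, 0, 0, 0, 0, 0, 0],
    [0.5, 0, 0, 0, 0, 0, 0],
    [0.5, 0, 0, 0, 0, 0, 0],
  ],
)

```text
time_s: 24.6
tool_pos: [0.5073, 0.0002, 0.1447]
orientation: [3.14, 0.002, 1.81]
contact_force: [0.5, 0.0, -0.3]
opening: 0.0468
```

```bash
python3 st.py
```

```text
24.6 [0.5073 0.0002 0.1447] [179.9072   0.1316 103.7104] F tool [-0.0701  0.4651  0.3346] M world [ 0.0839 -0.087   0.0416] cup [0.6299 0.0301] 0.04678124697853953
```

Call:
servo_tool(
  plan=[
    [0.5, 0, 0, -0.003, 0, 0, 0],
    [0.5, 0, 0, -0.006, 0, 0, 0],
    [0.5, 0, 0, -0.01, 0, 0, 0],
    [0.5, 0, 0, -0.014, 0, 0, 0],
    [0.5, 0, 0, -0.016, 0, 0, 0],
    [0.5, 0, 0, -0.016, 0, 0, 0],
    [0.5, 0, -0.01, -0.01, 0, 0, 0],
    [0.5, 0, -0.015, -0.005, 0, 0, 0],
    [0.5, 0, -0.02, 0, 0, 0, 0],
    [0.5, 0, -0.02, 0, 0, 0, 0],
  ],
)

```text
time_s: 25.43
tool_pos: [0.4436, -0.0148, 0.2259]
orientation: [3.139, 0.002, 1.811]
contact_force: [-0.9, 0.4, -0.3]
opening: 0.0468
```

Call:
servo_tool(
  plan=[
    [0.5, -0.02, -0.01, -0.005, 0, 0, 0],
    [0.5, -0.03, -0.005, 0, 0, 0, 0],
    [0.5, -0.03, 0, 0, 0, 0, 0],
    [0.5, -0.03, 0, 0, 0, 0, 0],
    [0.5, -0.03, 0, 0, 0, 0, 0],
    [0.5, -0.03, 0, 0, 0, 0, 0],
    [0.5, -0.03, 0, 0, 0, 0, 0],
    [0.5, -0.02, 0, 0, 0, 0, 0],
    [0.5, 0, 0, 0, 0, 0, 0],
    [0.5, 0, 0, 0, 0, 0, 0],
  ],
)

```text
time_s: 26.27
tool_pos: [0.4811, -0.2326, 0.2299]
orientation: [3.141, 0.001, 1.809]
contact_force: [-0.7, -0.2, 0.4]
opening: 0.0473
```

```bash
python3 st.py
python3 - <<'E'
from h import *
a=cams.grab_frame("scene");b=cams.grab_frame("side");cv2.imwrite("pics/s6.png",a);cv2.imwrite("pics/d6.png",b)
f=lambda im,x,y:cv2.resize(im[y:y+100,x:x+100],None,fx=4,fy=4,interpolation=cv2.INTER_CUBIC)
cv2.imwrite("pics/c7.png",np.hstack([f(a,180,140),f(b,175,150)]))
# moved-object check: mugs / spoon / tamper patches against first frame
a0=cv2.imread("pics/scene0.png")
for n,(x,y,w,h) in dict(mugs=(135,275,110,60),spoon=(232,275,40,20),tamper=(280,115,16,20)).items():
    print(n,cv2.absdiff(a,a0)[y:y+h,x:x+w].mean())
E
```

```text
26.2667 [ 0.4811 -0.2326  0.2299] [179.965    0.0541 103.6212] F tool [-0.0576 -0.7559 -0.4145] M world [ 0.0508 -0.1023 -0.0039] cup [ 0.6038 -0.2029] 0.04729852107807878
mugs 17.136363636363637
spoon 18.42875
tamper 40.03125
```

View pics/c7.png

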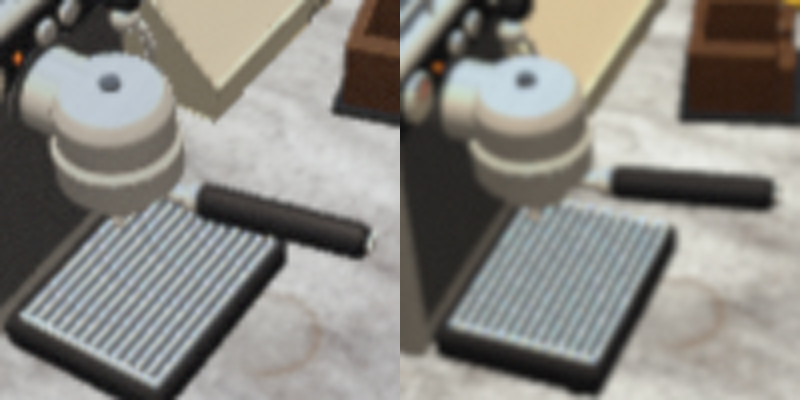

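Run:
```python
from h import *
a0=cv2.imread("pics/scene0.png",0);a=cv2.imread("pics/s6.png",0)
for n,(x,y,w,h) in dict(mugs=(135,275,110,60),spoon=(232,275,40,20),sugar=(285,190,40,50),tray=(180,190,70,50),tamper=(280,115,16,20)).items():
    r=cv2.matchTemplate(a[y-5:y+h+5,x-5:x+w+5],a0[y:y+h,x:x+w],cv2.TM_CCOEFF_NORMED);print(n,cv2.minMaxLoc(r)[1],np.array(cv2.minMaxLoc(r)[3])-5)
f=lambda u,o:((u[0]+.5)/4-.5+o[0],(u[1]+.5)/4-.5+o[1])
for s,d in(((205,203),(613,180)),((362,240),(770,192))):
    print("handle",two(f(s,(180,140)),f((d[0]-400,d[1]),(175,150))))
c=lambda im,x,y:cv2.resize(im[y:y+100,x:x+100],None,fx=4,fy=4)
cv2.imwrite("pics/c8.png",np.hstack([c(cv2.imread("pics/scene0.png"),135,250),c(cv2.imread("pics/s6.png"),135,250)]))
```

```text
mugs 0.9993693828582764 [0 0]
spoon 0.9978134036064148 [0 0]
sugar 0.998742401599884 [0 0]
tray 0.8641417622566223 [0 0]
tamper 0.324137806892395 [0 0]
handle (array([0.5662, 0.0175, 0.1553]), np.float64(0.0031327732960861124))
handle (array([ 0.4444, -0.0064,  0.1616]), np.float64(0.0021420729375719355))
```

Run:
```python
from h import *
o={"scene":("pics/s6.png",180,140,(228,185,276,206)),"side":("pics/d6.png",175,150,(226,188,272,204))}
L={}
for n,(f,_,_,(x0,y0,x1,y1)) in o.items():
    g=cv2.imread(f).max(2)[y0:y1,x0:x1].astype(np.uint8)
    m=(g<85).astype(np.uint8);k,lab,st,ce=cv2.connectedComponentsWithStats(m);i=1+st[1:,4].argmax()
    ys,xs=np.where(lab==i);L[n]=cv2.fitLine(np.c_[xs+x0,ys+y0].astype(np.float32),cv2.DIST_L2,0,.01,.01).ravel();print(n,st[i],L[n],xs.min()+x0,xs.max()+x0)
# axis of handle = intersection of the two viewing planes
N=[]
for n,l in L.items():
    c,a=ray(n,l[2:]);_,b=ray(n,l[2:]+20*l[:2]);N.append(np.cross(a,b))
d=np.cross(*N);d/=np.linalg.norm(d);d*=-np.sign(d[0]);print("dir",d,"tilt deg",np.degrees(np.arcsin(d[2])),"yaw",np.degrees(np.arctan2(-d[1],-d[0])))
b0=cv2.imread("pics/side0.png",0)
for f in("pics/d4.png","pics/d6.png"):
    x,y,w,h=253,131,12,12;b=cv2.imread(f,0)
    r=cv2.matchTemplate(b[y-5:y+h+5,x-5:x+w+5],b0[y:y+h,x:x+w],cv2.TM_CCOEFF_NORMED);print(f,cv2.minMaxLoc(r)[1],np.array(cv2.minMaxLoc(r)[3])-5)
# predicted handle ends if home at yaw 14, level
h=np.array([-np.cos(np.radians(14)),-np.sin(np.radians(14)),0]);C=np.array([.630,.0305,.152])
for n in L: print(n,proj(n,[C+.06*h,C+.195*h]))
```

```text
scene [  1   1  43  20 397] [  0.9679   0.2515 249.8791 195.3955] 229 271
side [  2   4  40  11 293] [  0.9966   0.0824 247.7406 196.9522] 228 267
dir [-0.9698 -0.2429 -0.0232] tilt deg -1.3302319113600667 yaw 14.0596979297036
pics/d4.png 0.9996627569198608 [0 0]
pics/d6.png 0.9997058510780334 [0 0]
scene [[229.3842 189.6173]
 [273.1818 200.3114]]
side [[226.8241 195.077 ]
 [268.9501 197.8513]]
```

```bash
python3 -c "
from bench import ctrl
print(ctrl.hand_in())"
```

```text
the job is handed in; nothing more can be done
None
```

The portafilter hangs locked in the group, released, and I handed the job in at about 26 s of the 72 s allowed. No verdict was reported.

- **Fit:** I gripped the handle at 60 N, lifted the portafilter about 75 mm out of the stand, and brought it up into the group with the handle about 61° left. The cup met no resistance until the seal, and I pushed about 2 mm further.
- **Turn:** I turned the handle right in steps of 2–10°. Resistance was about 2–3 N most of the way, below the 3–5 N expected for the ramp. The stop was met with the handle about 14° past straight out, at about 12 N. I eased off to about 4.5 N, let go, and backed the arm away.
- **Final position:** The handle axis measured across both cameras was 14.1° in yaw and about 1.3° off level. The image shows it hanging where a fully home handle should be. A first rough check of the handle's two ends gave 11° and about 3° of upward tilt, which I put down to pixel noise.
- **Not measured:** The height of the lugs on the ramp could not be seen. I inferred it from meeting the stop and from where the handle lies.
- **Other objects:** The mugs and teaspoon matched their first pictures in the scene view, and the tamper in the side view, all with no shift. The tamper did not match in the scene view, probably because the arm was in front of it. The gripper read only sensor noise after release.

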